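# Clamp a tin in the marking jig

## Task

Get the long rectangular tin ready for marking: flip the cam lever over to free the jig's sliding fence and draw the fence fully back, away from the end stop. Set the tin down gently on the jig's raised platform, lengthwise between fence and stop and centred across it so that neither side overhangs, push the fence up until the tin is held snugly against the end stop, then flip the lever back over to lock the fence. Leave all the other things where they stand, and let go of everything.

Things in the scene. Friction and masses are not known exactly. Their poses are not given: they have to be found in the camera images.
- jig: the marking jig, fixed to the counter. Origin: on the counter under the platform's middle. +x: slide direction, to the end stop (away from the robot, yaw within 0.3 rad), +y left, z up. Base x -176..78 mm, y +-58. Platform x -58..58 mm, 78 wide, flat top at z 40. End stop: inner face x 58, 12 thick, 78 wide, top z 54. Side rails at y +-50, tops z 38
- platform (a point): point on the platform's top face (jig x = +10, y = 0, z = 40 mm): where the middle of the long tin's underside lies when the tin is centred across the platform and against the end stop; axes as the jig's
- fence (a joint): how far the fence is drawn back towards jig -x, 0 to 0.105 m; gap from fence face to end stop = 45 mm + this (150 mm fully back; 0.051 with the long tin clamped). Starts at 0 to 0.04, too close for the tin. Free, it slides against about 2 N plus 8 N per m/s and stays where left; locked, it resists about 30 N
- post_top (a point): top centre of the black pull post on the fence carriage: round, upright, 18 mm diameter, 35 mm high (z 55 to 90 mm over the counter), to pinch from above; 30 mm behind the fence face, moves with the fence; axes as the jig's
- fence_face (a point): middle of the fence's front face, which touches the tin (z 60 mm over the counter, jig y 0): steel plate 78 mm wide (y), 12 mm thick, z 42 to 78 mm, at the front of a grey bridge-shaped carriage 116 mm wide and 80 mm long, top at z 55 mm; axes as the jig's
- cam_lever (a joint): cam lever angle: 0 = locked, leaning 30 deg to the jig's right (-y); 0.524 upright; 1.047 = free, leaning 30 deg left (+y). Swings in the jig's y-z plane, stays where left, stops at both ends. Freed above 0.8, locked below 0.2. The brake lets go from about 0.65 on. Pushed sideways 40 mm over its pivot it takes 2 to 5 N
- lever_ball (a point): centre of the black 20 mm ball at the end of the cam lever, a steel bar 14 mm (x) by 8 mm; ball centre 88 mm from the pivot. Pivot: z 56 mm, jig y 0, 35 mm behind (jig -x of) the pull post, moves with the fence. Two cheeks beside the pivot rise to z 68 mm, the cam drum to z 72 mm
- long_tin: the tin to mark: the long rectangular one with lid, plain bare metal, 96 mm (its x) by 60 mm (its y), 44 mm high, about 0.25 kg. Origin: centre of its underside. Its two ends are alike
- small_tin: small rectangular tin with lid, plain bare metal, 58 x 50 mm and 44 mm high (origin: centre of underside); not the one to mark
- round_tin: round tin with lid, plain bare metal, 72 mm diameter and 44 mm high (origin: centre of underside); not the one to mark
- mug: white ceramic mug, 76 mm diameter, 90 mm high, handle at its +y (origin: centre of underside); leave it
Things that resemble listed ones, but are neither listed nor needed, are in the scene too. What is shaped like the long_tin but green, purple or red is not meant.

How it is judged:
By the outcome, as a careful person would: the job done as asked, in the order asked, and still so for the second after the job is handed in, with the robot touching nothing.
It also fails if it takes over 72 s, if anything falls off the work surface, if the arm or the gripper's body presses on something with over 40 N, if the wrist force passes 120 N, or if a joint passes its speed limit or range.

## Robot

A 6-joint arm with a two-finger parallel gripper is mounted at the origin on the work surface. World frame = base frame: x ahead of the robot, y to its left, z up, the work surface at z = 0. Lengths are in m, angles in rad, forces in N, time in s.
With the tool pointing down it reaches from about 0.3 to 0.875 m from the base axis. Payload 6.4 kg.
Tool frame: the origin (TCP) lies midway between the tips of the shut fingers; the grasp point (between the pads) lies 19 mm behind it; z points along the fingers, y is the line along which they close (so a half turn about z gives the same grasp; the last joint's range is limited). The gripper opens to 85 mm and grips with 20 to 120 N. Pads are 22 mm wide; open, the fingers measure 114 mm over their backs; the gripper's body (76 mm by 85 mm) begins 54 mm behind the grasp point. The pads swing forward as they close: fully open they stand 13 mm farther back than shut.
Start: joints at [0.909, 0.181, 1.607, -0, 1.354, -0.206], TCP at [0.253, 0.516, 0.231] pointing down, gripper open.
Joint ranges: [-2.99, 2.99], [-0.89, 2.07], [0.3, 2.58], [-1.14, 4.28], [0, 2.63], [-3.12, 3.12]. Speed limits (rad/s): [2.57, 2.57, 3.01, 3.14, 3.14, 3.14].

## Interface

Orientations are given as a unit quaternion [w, x, y, z].
In Python, from bench import status, camera, ctrl gives the robot as it stands. The module is installed in compiled form; this text tells all that it offers.
- The arm moves only by the shell command python3 -m handwheel 'ROWS'. ROWS is JSON, a list that holds one entry, the list of rows, each a list of 7 numbers: the opening, from -1 (shut) to 1 (fully open), then the shift along the tool's x, y, z in cm, then the turn, a rotation vector about the tool's x, y, z in degrees. A call has 1 to 10 rows; each row is the pose to reach, as a shift and turn from the pose commanded when the call began, along the tool's axes at that moment; what a row does not reach only later rows make up. A row lasts 1/8 s, in which the tool goes at most 62.5 mm and 10.7 degrees, less where a joint would pass 70% of its speed; a pose out of reach is approached as far as the arm can. A call with a gripper value outside its range is refused whole. The fingers move at their own pace and stop on an object; the grip force is fixed at half the most. Time passes only in rows, so rows that repeat a pose let the fingers close. It gives the time, the measured TCP pose, the force, the opening and the grip force at its end, in the units of the state.
- status.get_obs(): the state, without advancing time (a new reading comes with each control period).
- camera(name): name is "side" or "top" or "wrist"; returns a dict with "frame" (400x640x3 uint8, blue, green, red), "depth" (400x640 float32, m along the optical axis (not along the pixel's ray), 0 where there is no reading), "fx", "fy", "cx", "cy" (pixels), "extrinsics" (4x4, takes a point from camera to world coordinates); the wrist camera has in their place "hand_eye" (4x4, takes a point from camera to tool coordinates, whose origin is the TCP and whose axes are the flange's). Camera axes: x right, y down, z forward; pixel columns grow to the right and rows downward; lengths in m; the calibration is good to about 2 mm. The wrist camera is an equidistant fisheye: a pixel r from the principal point sees the ray r / f radians off the axis. A picture is of the moment at which its call begins: read the wrist's pose just before it.
- ctrl.hand_in(): hands the job in; it is judged then, once.
The state is a dict: "time_s": time; "q": joint angles; "dq": joint speeds; "joint_efforts": joint torques, N m; "eef_pos": TCP position; "eef_rot": TCP orientation; "wrist_force": force on the tool from outside, world axes, zero at the start; "torque": the same for the moment, N m; "opening": opening from 0.0 (shut) to 1.0 (fully open); "grasp_force": force on a finger pad.
Only numpy, scipy, OpenCV 4.12 (cv2) and the standard library are available. Lean on these libraries where they do the work, as an engineer would, in place of code of your own. Each camera call takes 0.05 s, during which the arm holds its last target. There are 200 camera calls.

## Working session

There is one attempt and no reset: what is moved stays moved. The work goes in short steps, Python scripts to look and compute and a shell command to move; the robot and the scene stay as the last step left them, time stands still between calls to the robot, and variables do not carry over. Pictures are saved under pics/ and viewed, at most 10 in all, crops included, and the job is handed in when it is done.

```bash
mkdir -p pics; cat > h.py <<'E'
import numpy as np, cv2
from bench import status, camera, ctrl
from scipy.spatial.transform import Rotation as R
def snap(n):
    o=status.get_obs(); c=camera(n); np.savez('last_%s.npz'%n,**{k:np.array(v) for k,v in c.items()},pos=o['eef_pos'],rot=o['eef_rot']); return c
def load(n): return np.load('last_%s.npz'%n)
def px(c,u,v,z=None):
    """world point at pixel; depth, or plane z"""
    K=np.array([(u-c['cx'])/c['fx'],(v-c['cy'])/c['fy'],1.]); T=c['extrinsics']
    if z is None:
        d=c['depth'][int(round(v)),int(round(u))]; return T[:3,:3]@(K*d)+T[:3,3]
    r=T[:3,:3]@K; return T[:3,3]+r*(z-T[2,3])/r[2]
def cloud(c):
    v,u=np.mgrid[:400,:640]; d=c['depth']; P=np.stack([(u-c['cx'])/c['fx']*d,(v-c['cy'])/c['fy']*d,d],-1)
    W=P@c['extrinsics'][:3,:3].T+c['extrinsics'][:3,3]; W[d==0]=np.nan; return W
def totool(p):
    o=status.get_obs(); q=np.array(o['eef_rot']); r=R.from_quat(np.r_[q[1:],q[0]])
    return r.inv().apply(np.array(p)-o['eef_pos'])*100
E
python3 - <<'E'
from h import *
for n in('top','side'):
    c=snap(n); cv2.imwrite('pics/%s1.png'%n,c['frame'])
    print(n,c['fx'],c['cx'],c['cy'],np.round(c['extrinsics'],3).tolist())
print(status.get_obs())
E
```

```text
top 459.23374205849865 316.07719720701346 205.16498358683504 [[-0.026, -0.996, 0.088, 0.362], [-1.0, 0.024, -0.019, 0.053], [0.017, -0.089, -0.996, 1.331], [0.0, 0.0, 0.0, 1.0]]
side 517.8104697015727 317.3199709675678 197.99256841818482 [[0.993, -0.076, 0.093, 0.366], [-0.12, -0.552, 0.825, -1.197], [-0.011, -0.831, -0.557, 0.935], [0.0, 0.0, 0.0, 1.0]]
{'time_s': 0.1, 'q': array([ 9.08684758e-01,  1.81480864e-01,  1.60787546e+00,  7.62408053e-06,
        1.35381294e+00, -2.06285573e-01]), 'dq': array([ 0.00074498, -0.00221574, -0.00355958,  0.00110243,  0.0010058 ,
       -0.00125369]), 'joint_efforts': array([ 8.06265089e-04, -4.45877945e+01, -3.52240884e+01, -3.08252402e-04,
        4.08263033e-03, -2.10525894e-05]), 'eef_pos': array([0.25278766, 0.51591315, 0.23048204]), 'eef_rot': array([-3.35004295e-04,  2.25945717e-01,  9.74139575e-01, -7.13592085e-04]), 'wrist_force': array([-0.09000411,  0.41992382,  0.17580025]), 'torque': array([ 0.00979178,  0.02554416, -0.07130405]), 'grasp_force': 0.0, 'opening': 1.0023120039922369}
```

View pics/top1.png

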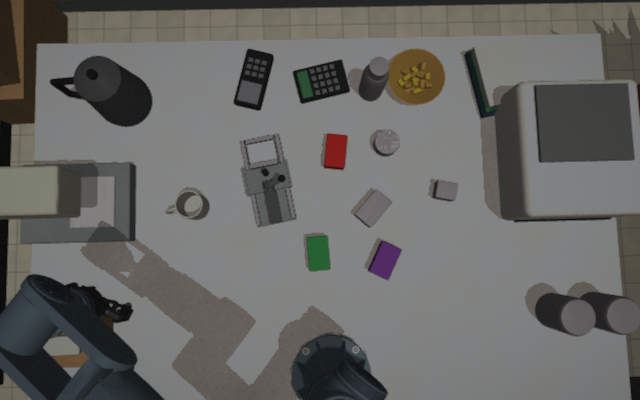

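View pics/side1.png

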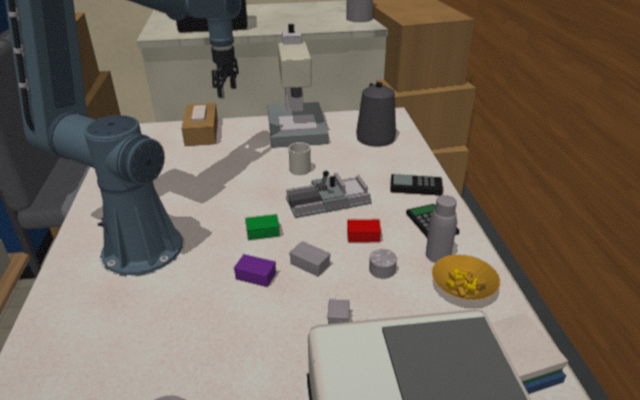

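Candidates in the top view: bare metal box (373,207), small metal box (445,190), round tin (385,142), red (335,151), green (318,252) and purple (385,260). I choose (373,207), since it is plain metal and long. The jig spans (262,135) to (275,225), with the end stop at the top of the picture. I'll check both in one close crop.

```bash
python3 - <<'E'
from h import *
c=load('top'); f=c['frame'][125:235,230:410]
cv2.imwrite('pics/crop.png',cv2.resize(f,None,fx=4.4,fy=4.4,interpolation=cv2.INTER_CUBIC))
W=cloud(c)
# tin: points with top height near 44 in window
w=W[180:235,345:400].reshape(-1,3); t=w[(w[:,2]>.034)&(w[:,2]<.054)]
r=cv2.minAreaRect((t[:,:2]*1000).astype(np.float32)); print('tin',len(t),r,t[:,2].mean())
w=W[125:235,232:305].reshape(-1,3)
for a,b in((.012,.3),(.048,.062),(.07,.2)):
    t=w[(w[:,2]>a)&(w[:,2]<b)]; print(a,len(t),cv2.minAreaRect((t[:,:2]*1000).astype(np.float32)),t.mean(0))
t=w[w[:,2]>.07];print(np.round(t,3).tolist()[:60])
E
```

```text
tin 724 ((464.3002624511719, -132.61119079589844), (59.92695999145508, 96.68788146972656), 48.32216262817383) 0.04423963158214963
0.012 3300 ((554.4478149414062, 165.28762817382812), (252.75653076171875, 131.25437927246094), 10.563075065612793) [0.55707029 0.16518535 0.04611404]
0.048 997 ((595.283203125, 171.97628784179688), (157.1829833984375, 130.37452697753906), 10.085938453674316) [0.56881954 0.16982683 0.05452779]
0.07 305 ((562.29931640625, 159.88250732421875), (88.67914581298828, 76.755126953125), 22.784881591796875) [0.56456385 0.15748519 0.0910634 ]
[[0.604, 0.137, 0.075], [0.602, 0.151, 0.075], [0.601, 0.148, 0.078], [0.601, 0.145, 0.077], [0.602, 0.143, 0.074], [0.601, 0.14, 0.077], [0.601, 0.137, 0.077], [0.601, 0.134, 0.078], [0.599, 0.165, 0.077], [0.598, 0.162, 0.08], [0.599, 0.159, 0.076], [0.599, 0.157, 0.076], [0.598, 0.154, 0.079], [0.598, 0.151, 0.079], [0.598, 0.148, 0.081], [0.598, 0.146, 0.078], [0.598, 0.143, 0.078], [0.597, 0.14, 0.081], [0.599, 0.138, 0.074], [0.598, 0.135, 0.077], [0.596, 0.179, 0.078], [0.596, 0.176, 0.079], [0.596, 0.173, 0.076], [0.596, 0.17, 0.079], [0.597, 0.168, 0.073], [0.596, 0.165, 0.076], [0.596, 0.162, 0.076], [0.597, 0.16, 0.072], [0.596, 0.157, 0.074], [0.596, 0.154, 0.078], [0.596, 0.151, 0.076], [0.595, 0.148, 0.079], [0.595, 0.145, 0.079], [0.595, 0.143, 0.079], [0.595, 0.14, 0.078], [0.596, 0.137, 0.075], [0.596, 0.135, 0.076], [0.593, 0.192, 0.08], [0.594, 0.19, 0.077], [0.593, 0.187, 0.08], [0.593, 0.184, 0.081], [0.593, 0.181, 0.079], [0.592, 0.178, 0.083], [0.593, 0.176, 0.077], [0.593, 0.173, 0.08], [0.593, 0.17, 0.078], [0.593, 0.167, 0.08], [0.593, 0.165, 0.079], [0.593, 0.162, 0.078], [0.593, 0.159, 0.077], [0.593, 0.157, 0.077], [0.593, 0.154, 0.074], [0.593, 0.151, 0.079], [0.593, 0.148, 0.079], [0.592, 0.145, 0.081], [0.593, 0.143, 0.077], [0.592, 0.14, 0.079], [0.592, 0.137, 0.08], [0.592, 0.135, 0.078], [0.591, 0.206, 0.079]]
```

View pics/crop.png

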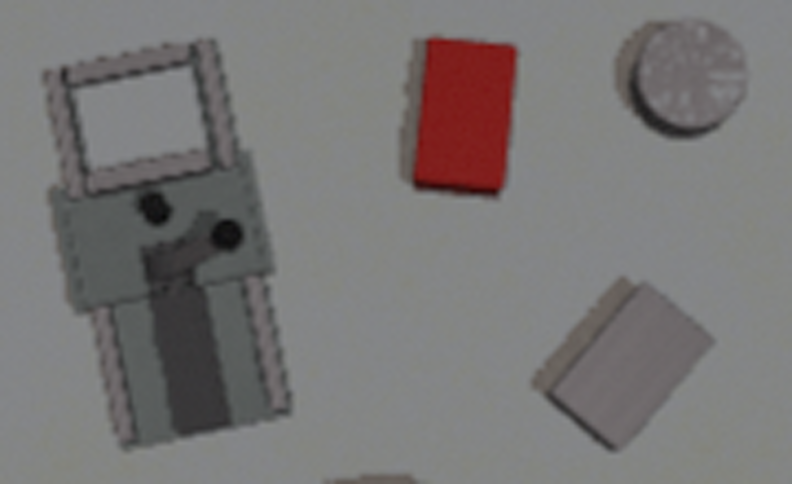

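The crop confirms the long bare tin at crop (633,365). The jig's post top is at (155,208) and the lever ball at (228,235). The end stop runs along (133,62) and the fence plate along (150,172).

```bash
python3 - <<'E'
from h import *
c=load('top'); W=cloud(c)
P=lambda x,y,z: px(c,230+x/4.4-.4,125+y/4.4-.4,z)
print('post',P(155,208,.09),'ball',P(228,235,.132))
# end stop corners outer (z54): rail end corners; platform inner corners
for n,x,y,z in(('stopL',66,72,.054),('stopR',195,45,.054),('stopInL',72,88,.054),('stopInR',197,65,.054),('fenceTL',83,172,.078),('fenceTR',205,148,.078),('baseBL',125,448,.03),('baseBR',290,408,.03),('railTL',45,72,.038),('railTR',213,40,.038)): print(n,np.round(P(x,y,z),4))
w=W[140:165,245:285].reshape(-1,3); t=w[(abs(w[:,2]-.040)<.004)]
print(len(t),cv2.minAreaRect((t[:,:2]*1000).astype(np.float32)),t.mean(0))
b=np.array([.5544,.1653]);
for yaw in(10.4,):
    u=np.array([np.cos(np.radians(yaw)),np.sin(np.radians(yaw))]);v=np.array([-u[1],u[0]])
    O=b+.049*u; print('O',O)
    for n,p in(('post',P(155,208,.09)),('ball',P(228,235,.132)),('railTL',P(45,72,.038)),('railTR',P(213,40,.038)),('BL',P(125,448,.03)),('BR',P(290,408,.03))): print(n,(p[:2]-O)@u,(p[:2]-O)@v)
E
```

```text
post [0.56644298 0.16735968 0.09      ] ball [0.54221184 0.12018012 0.132     ]
stopL [0.6617 0.2262 0.054 ]
stopR [0.6776 0.1434 0.054 ]
stopInL [0.6512 0.2225 0.054 ]
stopInR [0.6645 0.1423 0.054 ]
fenceTL [0.5922 0.2131 0.078 ]
fenceTR [0.6057 0.1366 0.078 ]
baseBL [0.421  0.1946 0.03  ]
baseBR [0.4441 0.0881 0.03  ]
railTL [0.6658 0.242  0.038 ]
railTR [0.6846 0.1327 0.038 ]
569 ((632.6029663085938, 172.71107482910156), (67.19384002685547, 111.26663208007812), 0.4305488169193268) [0.63219018 0.17620039 0.03971932]
O [0.602595   0.17414544]
post -0.036783058642843355 -0.00014814511226988853
ball -0.06913293054091021 -0.04217842622136816
railTL 0.0743878315545957 0.05529060002784038
railTR 0.07315811249693681 -0.05552014585432651
BL -0.17494769497080823 0.05285608266772511
BR -0.17141364198368925 -0.05603282420382261
```

```bash
python3 -m handwheel '[[[0,-43.3,-23,0,0,0,-36.5],[0,-43.3,-23,0,0,0,-36.5],[0,-43.3,-23,0,0,0,-36.5],[0,-43.3,-23,0,0,0,-36.5],[0,-43.3,-23,0,0,0,-36.5],[0,-43.3,-23,0,0,0,-36.5],[0,-43.3,-23,0,0,0,-36.5],[0,-43.3,-23,0,0,0,-36.5],[0,-43.3,-23,0,0,0,-36.5],[0,-43.3,-23,0,0,0,-36.5]]]'
python3 - <<'E'
from h import *
o=status.get_obs(); print(o['q'],o['eef_pos'],o['eef_rot'])
c=snap('wrist'); cv2.imwrite('pics/w1.png',c['frame']); print(c['fx'],c['fy'],c['cx'],c['cy'],np.round(c['hand_eye'],3).tolist())
E
```

```text
time_s: 1.35
eef_pos: [0.5403, 0.119, 0.2307]
eef_rot: [-0.001, -0.09, 0.996, 0.0]
wrist_force: [-0.4, -0.4, -0.6]
opening: 0.5
grasp_force: 0.0
[ 1.93397438e-03  1.33979349e-01  1.66176077e+00  4.55331967e-04
  1.34733454e+00 -1.74878271e+00] [0.54029966 0.11898674 0.23066731] [-7.18619061e-04 -8.97884519e-02  9.95960559e-01  2.86251840e-04]
309.70691628693146 309.70691628693146 314.42337350166014 201.5491816737881 [[0.001, -0.952, -0.307, 0.078], [1.0, 0.001, 0.001, -0.002], [-0.0, -0.307, 0.952, -0.142], [0.0, 0.0, 0.0, 1.0]]
```

View pics/w1.png

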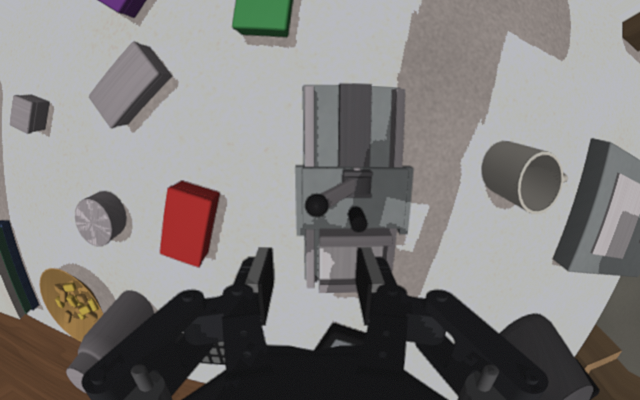

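The wrist view shows the ball at (317,206), the post top at (357,213), and the long tin at (130,85).

```bash
cat >> h.py <<'E'
def wpx(c,u,v,z):
    d=np.array([u-c['cx'],v-c['cy']]); r=np.hypot(*d); th=r/c['fx']; ray=np.r_[d/r*np.sin(th),np.cos(th)]
    H=c['hand_eye']; q=c['rot']; Rt=R.from_quat(np.r_[q[1:],q[0]])
    o=Rt.apply(H[:3,3])+c['pos']; w=Rt.apply(H[:3,:3]@ray); return o+w*(z-o[2])/w[2]
yaw=np.radians(10.4); U=np.array([np.cos(yaw),np.sin(yaw)]); V=np.array([-U[1],U[0]]); O=np.array([.6026,.1741])
jig=lambda p:np.array([(p[:2]-O)@U,(p[:2]-O)@V])
E
python3 - <<'E'
from h import *
c=load('wrist')
for n,u,v,z in(('ball',317,206,.132),('post',357,211,.09),('railBL',303,85,.038),('railBR',404,88,.038),('fenceL',306,231,.078),('fenceR',396,232,.078),('carL',296,166,.055),('carR',413,166,.055)):
    p=wpx(c,u,v,z); print(n,np.round(p,4),np.round(jig(p),4))
E
```

```text
ball [0.5434 0.12   0.132 ] [-0.068  -0.0426]
post [0.5553 0.1622 0.09  ] [-0.0486 -0.0032]
railBL [0.4446 0.0875 0.038 ] [-0.1711 -0.0566]
railBR [0.4247 0.1952 0.038 ] [-0.1712  0.0528]
fenceL [0.5901 0.1176 0.078 ] [-0.0225 -0.0533]
fenceR [0.5749 0.2116 0.078 ] [-0.0205  0.0419]
carL [0.5294 0.0958 0.055 ] [-0.0861 -0.0638]
carR [0.5056 0.2191 0.055 ] [-0.0873  0.0617]
```

```bash
python3 -m handwheel '[[[0,-0.2,0.4,4,0,0,0],[0,-0.2,0.4,8,0,0,0],[0,-0.2,0.4,12,0,0,0],[0,-0.2,0.4,12,0,0,0],[0,-0.2,1.5,12,0,0,0],[0,-0.2,2.5,12,0,0,0],[0,-0.2,3.5,12,0,0,0],[0,-0.2,4.5,12,0,0,0],[0,-0.2,5.5,12,0,0,0],[0,-0.2,6.5,12,0,0,0]]]'
python3 -m handwheel '[[[0,0,0.8,0,0,0,0],[0,0,1.2,0,0,0,0],[0,0,1.6,0,0,0,0],[0,0,1.8,0,0,0,0],[0,0,1.8,0,0,0,0]]]'
```

```text
time_s: 2.65
eef_pos: [0.531, 0.184, 0.1115]
eef_rot: [0.0, -0.09, 0.996, -0.0]
wrist_force: [1.6, -2.1, 1.0]
opening: 0.502
grasp_force: 1.2
time_s: 3.28
eef_pos: [0.5273, 0.2018, 0.1112]
eef_rot: [-0.0, -0.091, 0.996, 0.0]
wrist_force: [0.3, 0.2, -0.1]
opening: 0.496
grasp_force: 0.0
```

```bash
python3 -m handwheel '[[[0,0,0.4,0,0,0,0],[0,0,0.8,0,0,0,0],[0,0,0.8,0,0,0,0]]]'
python3 -m handwheel '[[[0,0,0.3,0,0,0,0],[0,0,0.5,0,0,0,0],[0,0,0.5,0,0,0,0]]]'
python3 - <<'E'
from h import *
c=snap('wrist'); c2=snap('top')
a=cv2.resize(c['frame'][100:400,170:470],(390,390)); b=cv2.resize(c2['frame'][125:235,230:320],(390,477),interpolation=cv2.INTER_CUBIC)[:390]
cv2.imwrite('pics/l1.png',np.hstack([a,b]))
E
```

```text
time_s: 3.65
eef_pos: [0.5261, 0.2097, 0.1114]
eef_rot: [0.0, -0.091, 0.996, 0.0]
wrist_force: [-0.4, -0.2, -0.5]
opening: 0.497
grasp_force: 0.0
time_s: 4.03
eef_pos: [0.5256, 0.2128, 0.1112]
eef_rot: [0.0, -0.091, 0.996, -0.001]
wrist_force: [1.2, -6.2, 0.1]
opening: 0.503
grasp_force: 2.9
```

View pics/l1.png

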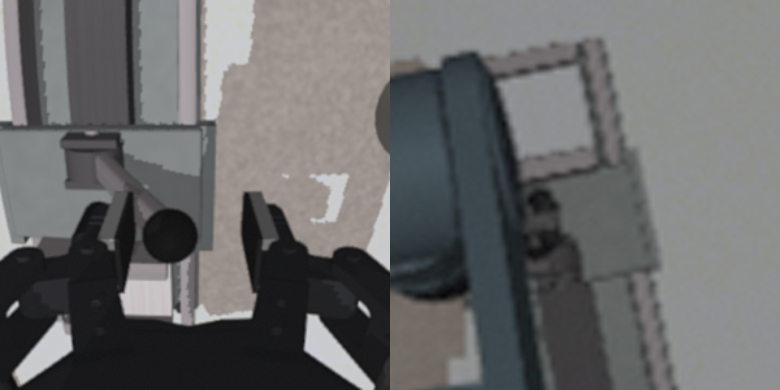

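The lever leans fully left, with the ball at the finger, and it shows 6 N at its stop. Next I'll pinch the post.

```bash
python3 -m handwheel '[[[0,0,-0.6,0,0,0,0],[0,0,-0.6,-4,0,0,0],[0,0,-0.6,-6.5,0,0,0],[0,-3.2,-5.2,-6.5,0,0,0],[0,-3.2,-5.2,-6.5,0,0,0],[0,-3.2,-5.2,-1,0,0,0],[0,-3.2,-5.2,1.5,0,0,0],[0,-3.2,-5.2,3.3,0,0,0],[0,-3.2,-5.2,3.3,0,0,0]]]'
python3 -m handwheel '[[[-0.3,0,0,0,0,0,0],[-0.6,0,0,0,0,0,0],[-0.8,0,0,0,0,0,0],[-0.8,0,0,0,0,0,0],[-0.8,0,0,0,0,0,0],[-0.8,0,0,0,0,0,0]]]'
```

```text
time_s: 5.25
eef_pos: [0.565, 0.1689, 0.077]
eef_rot: [-0.001, -0.091, 0.996, 0.0]
wrist_force: [0.2, -0.1, 0.3]
opening: 0.495
grasp_force: 0.0
time_s: 6.0
eef_pos: [0.5673, 0.169, 0.0801]
eef_rot: [0.001, -0.091, 0.996, 0.0]
wrist_force: [-1.0, -0.1, 6.2]
opening: 0.172
grasp_force: 58.5
```

```bash
python3 -m handwheel '[[[-0.8,0.7,0,0,0,0,0],[-0.8,1.7,0,0,0,0,0],[-0.8,2.7,0,0,0,0,0],[-0.8,3.7,0,0,0,0,0],[-0.8,4.7,0,0,0,0,0],[-0.8,5.7,0,0,0,0,0],[-0.8,6.7,0,0,0,0,0],[-0.8,7.5,0,0,0,0,0],[-0.8,8.0,0,0,0,0,0],[-0.8,8.0,0,0,0,0,0]]]'
python3 -m handwheel '[[[-0.8,0.4,0,0,0,0,0],[-0.8,0.7,0,0,0,0,0],[-0.8,0.7,0,0,0,0,0]]]'
```

```text
time_s: 7.25
eef_pos: [0.4883, 0.1544, 0.08]
eef_rot: [0.002, -0.091, 0.996, 0.0]
wrist_force: [-0.6, 1.8, 11.6]
opening: 0.169
grasp_force: 60.1
time_s: 7.62
eef_pos: [0.4827, 0.1534, 0.0801]
eef_rot: [0.003, -0.09, 0.996, 0.0]
wrist_force: [4.4, 3.8, 5.2]
opening: 0.173
grasp_force: 59.4
```

```bash
python3 -m handwheel '[[[-0.8,0.3,0,0,0,0,0],[-0.8,0.3,0,0,0,0,0]]]'
python3 -m handwheel '[[[-0.4,0,0,0,0,0,0],[0,0,0,0,0,0,0],[0,0,0,0,0,0,0],[0,0,0,-5,0,0,0],[0,0,0,-10,0,0,0],[0,0,0,-13,0,0,0],[0,0,0,-13,0,0,0]]]'
python3 - <<'E'
from h import *
o=status.get_obs();p=o['eef_pos'];g=np.array([.4643,-.1326,p[2]]); print(o['q'],totool(g))
E
```

```text
time_s: 7.88
eef_pos: [0.4826, 0.1533, 0.0802]
eef_rot: [0.006, -0.09, 0.996, 0.001]
wrist_force: [16.4, 6.1, -6.0]
opening: 0.174
grasp_force: 59.0
time_s: 8.75
eef_pos: [0.4791, 0.1525, 0.211]
eef_rot: [0.003, -0.091, 0.996, -0.0]
wrist_force: [0.8, 0.5, -2.0]
opening: 0.503
grasp_force: 0.0
[ 7.16988178e-02  3.41135764e-02  1.81058332e+00 -1.36520996e-04
  1.29158090e+00 -1.68040920e+00] [ 6.60142820e+00 -2.77722621e+01 -1.50049550e-02]
```

```bash
python3 -m handwheel '[[[1,6.6,-27.8,0,0,0,52.1],[1,6.6,-27.8,0,0,0,52.1],[1,6.6,-27.8,0,0,0,52.1],[1,6.6,-27.8,0,0,0,52.1],[1,6.6,-27.8,0,0,0,52.1],[1,6.6,-27.8,0,0,0,52.1],[1,6.6,-27.8,0,0,0,52.1],[1,6.6,-27.8,9,0,0,52.1],[1,6.6,-27.8,9,0,0,52.1],[1,6.6,-27.8,9,0,0,52.1]]]'
python3 - <<'E'
from h import *
c=snap('wrist'); cv2.imwrite('pics/w2.png',c['frame']); print(totool([.4643,-.1326,.005]))
E
```

```text
time_s: 10.0
eef_pos: [0.4608, -0.1304, 0.1158]
eef_rot: [-0.003, 0.355, 0.935, 0.001]
wrist_force: [-0.6, 0.6, 0.2]
opening: 0.999
grasp_force: 0.0
[-0.25580867  0.04628543 11.26839714]
```

View pics/w2.png

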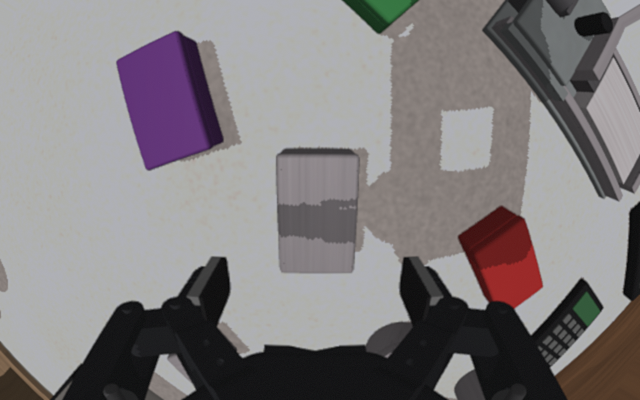

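The wrist view shows the bare tin squarely between the fingers, with top corners at (276,154), (358,153), (353,272) and (280,272).

```bash
python3 - <<'E'
from h import *
c=load('wrist'); P=np.array([wpx(c,u,v,.044) for u,v in((276,154),(358,153),(353,272),(280,272))])
print(np.round(P,4).tolist(),P.mean(0),totool([*P.mean(0)[:2],.005]))
print(np.linalg.norm(P[0]-P[1]),np.linalg.norm(P[1]-P[2]))
d=(P[0]+P[1]-P[2]-P[3]);print(np.degrees(np.arctan2(d[1],d[0])))
E
```

```text
[[0.4103, -0.1224, 0.044], [0.4477, -0.0789, 0.044], [0.5189, -0.1413, 0.044], [0.4802, -0.185, 0.044]] [ 0.46427958 -0.13186319  0.044     ] [-0.2053939   0.10005771 11.26850167]
0.05737680070018625 0.09465633327142271
138.44647225785744
```

Agrees with the top view. Now descend and grip.

```bash
python3 -m handwheel '[[[1,-0.2,0.1,4,0,0,0],[1,-0.2,0.1,8,0,0,0],[1,-0.2,0.1,10.5,0,0,0],[1,-0.2,0.1,11,0,0,0],[1,-0.2,0.1,11,0,0,0]]]'
python3 -m handwheel '[[[0.6,0,0,0,0,0,0],[0.4,0,0,0,0,0,0],[0.2,0,0,0,0,0,0],[0.2,0,0,0,0,0,0],[0.2,0,0,0,0,0,0],[0.2,0,0,0,0,0,0]]]'
```

```text
time_s: 10.68
eef_pos: [0.4662, -0.1339, 0.0097]
eef_rot: [0.001, 0.356, 0.935, -0.0]
wrist_force: [0.5, -0.4, -0.9]
opening: 1.0
grasp_force: 0.0
time_s: 11.42
eef_pos: [0.4662, -0.134, 0.01]
eef_rot: [0.001, 0.356, 0.934, -0.0]
wrist_force: [-1.2, 1.4, 9.3]
opening: 0.691
grasp_force: 64.4
```

```bash
python3 -m handwheel '[[[0.2,0,0,-2,0,0,0],[0.2,0,0,-6,0,0,0],[0.2,0,0,-12,0,0,0],[0.2,0,0,-12,0,0,0],[0.2,0,0,-12,0,0,0]]]'
python3 - <<'E'
from h import *
print(totool([.6087,.1742,.13]))
o=status.get_obs(); q=o['eef_rot']; y=R.from_quat(np.r_[q[1:],q[0]]).apply([0,1,0]); print(np.degrees(np.arctan2(y[1],y[0])))
E
```

```text
time_s: 12.05
eef_pos: [0.4643, -0.1332, 0.1279]
eef_rot: [-0.0, 0.356, 0.934, 0.0]
wrist_force: [-0.2, -0.4, -2.9]
opening: 0.69
grasp_force: 66.6
[ 9.6782717  32.55326613 -0.212065  ]
48.28693464427201
```

```bash
python3 -m handwheel '[[[0.2,1,3,0,0,0,-5],[0.2,2,7,0,0,0,-12],[0.2,3.3,11,0,0,0,-18],[0.2,4.6,15.5,0,0,0,-25],[0.2,6,20,0,0,0,-33],[0.2,7.3,24.5,0,0,0,-40],[0.2,8.6,29,0,0,0,-47],[0.2,9.4,31.5,0,0,0,-50.5],[0.2,9.7,32.5,0,0,0,-52.1],[0.2,9.7,32.5,0,0,0,-52.1]]]'
python3 -m handwheel '[[[0.2,0,0,2,0,0,0],[0.2,0,0,4,0,0,0],[0.2,0,0,4.5,0,0,0],[0.2,0,0,4.5,0,0,0]]]'
python3 - <<'E'
from h import *
o=status.get_obs(); q=o['eef_rot']; y=R.from_quat(np.r_[q[1:],q[0]]).apply([0,1,0]); print(np.degrees(np.arctan2(y[1],y[0])),jig(o['eef_pos']),o['eef_pos'])
c=snap('wrist'); cv2.imwrite('pics/w3.png',c['frame'])
E
```

```text
time_s: 13.3
eef_pos: [0.6077, 0.1735, 0.1264]
eef_rot: [-0.002, -0.091, 0.996, -0.0]
wrist_force: [0.3, 0.4, -2.3]
opening: 0.694
grasp_force: 66.5
time_s: 13.8
eef_pos: [0.6082, 0.1732, 0.0823]
eef_rot: [-0.001, -0.09, 0.996, -0.0]
wrist_force: [0.3, -1.4, -3.5]
opening: 0.693
grasp_force: 66.6
100.3473865876014 [ 0.00538572 -0.00192011] [0.60824385 0.17318366 0.08227532]
```

View pics/w3.png

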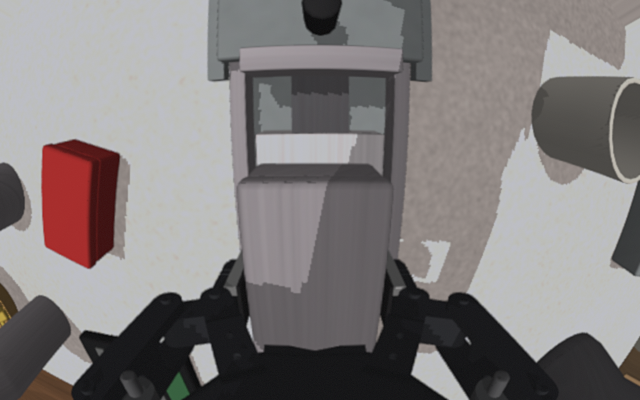

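The tin hangs over the platform. The fence plate's top edge spans (242,48) to (402,48), and the platform's rear edge is at row 133, from 257.

```bash
python3 - <<'E'
from h import *
c=load('wrist')
for n,u,v,z in(('fL',242,48,.078),('fR',402,48,.078),('post',321,5,.09),('platL',257,134,.04),('platR',384,134,.04),('tinL',240,185,.116),('tinR',392,185,.116),('railL',231,75,.038),('railR',411,75,.038)):
    print(n,np.round(jig(wpx(c,u,v,z)),4))
E
```

```text
fL [-0.101  -0.0377]
fR [-0.1017  0.0376]
post [-0.1174 -0.001 ]
platL [-0.0557 -0.0381]
platR [-0.056   0.0381]
tinL [-0.044  -0.0311]
tinR [-0.044   0.0248]
railL [-0.0925 -0.0539]
railR [-0.0932  0.0548]
```

```bash
python3 -m handwheel '[[[0.2,0,0.25,1,0,0,0],[0.2,0,0.25,2,0,0,0],[0.2,0,0.25,2.6,0,0,0],[0.2,0,0.25,2.9,0,0,0],[0.2,0,0.25,2.9,0,0,0]]]'
python3 -m handwheel '[[[0.2,0,0,0.1,0,0,0],[0.2,0,0,0.2,0,0,0],[0.2,0,0,0.2,0,0,0]]]'
```

```text
time_s: 14.48
eef_pos: [0.6083, 0.176, 0.054]
eef_rot: [-0.0, -0.091, 0.996, -0.0]
wrist_force: [-0.0, -0.1, -2.2]
opening: 0.693
grasp_force: 66.6
time_s: 14.85
eef_pos: [0.6084, 0.176, 0.0524]
eef_rot: [0.0, -0.09, 0.996, -0.0]
wrist_force: [0.6, 0.5, -3.4]
opening: 0.692
grasp_force: 66.6
```

```bash
python3 -m handwheel '[[[0.2,0,0,0.1,0,0,0],[0.2,0,0,0.15,0,0,0],[0.2,0,0,0.15,0,0,0]]]'
python3 -m handwheel '[[[0.2,0,0,0.1,0,0,0],[0.2,0,0,0.1,0,0,0]]]'
```

```text
time_s: 15.22
eef_pos: [0.6083, 0.1761, 0.0507]
eef_rot: [-0.0, -0.091, 0.996, -0.0]
wrist_force: [-0.3, -0.6, -3.0]
opening: 0.69
grasp_force: 66.6
time_s: 15.48
eef_pos: [0.6086, 0.1761, 0.0501]
eef_rot: [0.0, -0.09, 0.996, 0.0]
wrist_force: [-1.8, -0.6, 0.4]
opening: 0.691
grasp_force: 66.6
```

```bash
python3 -m handwheel '[[[0.8,0,0,0,0,0,0],[1,0,0,0,0,0,0],[1,0,0,0,0,0,0],[1,0,0,-2,0,0,0],[1,0,0,-6,0,0,0],[0.5,0,0,-11.5,0,0,0],[0,4,0,-11.5,0,0,0],[0,9,0,-11.5,0,0,0],[0,12.8,0,-11.5,0,0,0],[0,12.8,0,-11.5,0,0,0]]]'
python3 - <<'E'
from h import *
o=status.get_obs(); print(jig(o['eef_pos']),totool([*(O-.122*U),.08]))
c=snap('wrist'); cv2.imwrite('pics/w4.png',c['frame'])
E
```

```text
time_s: 16.73
eef_pos: [0.4806, 0.153, 0.166]
eef_rot: [0.0, -0.091, 0.996, 0.0]
wrist_force: [-0.8, 0.2, 0.6]
opening: 0.498
grasp_force: 0.0
[-0.1237641   0.00126679] [-0.17245878 -0.12647409  8.5960382 ]
```

View pics/w4.png

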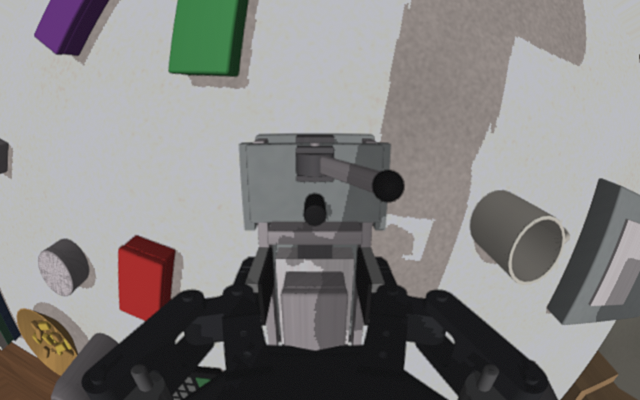

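The tin sits straight on the platform at about (315,310), the lever leans left with its ball at (387,186), and the post is at (315,208). Next I'll pinch the post and push.

```bash
python3 -m handwheel '[[[0,-0.2,-0.1,4,0,0,0],[0,-0.2,-0.1,7,0,0,0],[0,-0.2,-0.1,8.7,0,0,0],[0,-0.2,-0.1,8.7,0,0,0],[-0.4,-0.2,-0.1,8.7,0,0,0],[-0.8,-0.2,-0.1,8.7,0,0,0],[-0.8,-0.2,-0.1,8.7,0,0,0],[-0.8,-0.2,-0.1,8.7,0,0,0],[-0.8,-0.2,-0.1,8.7,0,0,0]]]'
python3 -m handwheel '[[[-0.8,-0.5,0,0,0,0,0],[-0.8,-1.2,0,0,0,0,0],[-0.8,-2,0,0,0,0,0],[-0.8,-2.8,0,0,0,0,0],[-0.8,-3.5,0,0,0,0,0],[-0.8,-4,0,0,0,0,0],[-0.8,-4.3,0,0,0,0,0],[-0.8,-4.3,0,0,0,0,0]]]'
```

```text
time_s: 17.9
eef_pos: [0.4858, 0.1538, 0.0795]
eef_rot: [0.002, -0.09, 0.996, 0.001]
wrist_force: [0.2, 6.3, 1.3]
opening: 0.175
grasp_force: 58.5
time_s: 18.9
eef_pos: [0.5278, 0.1616, 0.0795]
eef_rot: [0.001, -0.09, 0.996, 0.001]
wrist_force: [-0.9, 6.0, 3.4]
opening: 0.168
grasp_force: 58.7
```

```bash
python3 -m handwheel '[[[-0.8,-0.2,0,0,0,0,0],[-0.8,-0.4,0,0,0,0,0],[-0.8,-0.6,0,0,0,0,0],[-0.8,-0.8,0,0,0,0,0],[-0.8,-0.8,0,0,0,0,0]]]'
python3 -m handwheel '[[[-0.8,-0.2,0,0,0,0,0],[-0.8,-0.3,0,0,0,0,0],[-0.8,-0.3,0,0,0,0,0]]]'
```

```text
time_s: 19.52
eef_pos: [0.5349, 0.1629, 0.0794]
eef_rot: [0.0, -0.091, 0.996, 0.001]
wrist_force: [-4.5, 4.0, 5.1]
opening: 0.174
grasp_force: 58.9
time_s: 19.9
eef_pos: [0.5377, 0.1635, 0.0795]
eef_rot: [0.0, -0.091, 0.996, 0.001]
wrist_force: [-4.1, 4.3, 5.3]
opening: 0.175
grasp_force: 59.1
```

```bash
python3 -m handwheel '[[[-0.8,-0.2,0,0,0,0,0],[-0.8,-0.2,0,0,0,0,0]]]'
python3 -m handwheel '[[[-0.8,-0.2,0,0,0,0,0],[-0.8,-0.2,0,0,0,0,0]]]'
```

```text
time_s: 20.15
eef_pos: [0.5389, 0.1637, 0.0794]
eef_rot: [-0.001, -0.091, 0.996, 0.001]
wrist_force: [-7.5, 2.9, 7.9]
opening: 0.173
grasp_force: 59.4
time_s: 20.4
eef_pos: [0.539, 0.1637, 0.0794]
eef_rot: [-0.003, -0.091, 0.996, 0.001]
wrist_force: [-16.0, 1.1, 14.7]
opening: 0.174
grasp_force: 60.1
```

```bash
python3 -m handwheel '[[[-0.4,0,0,0,0,0,0],[0,0,0,0,0,0,0],[0,0,0,0,0,0,0],[0,0,0,-5,0,0,0],[0,0,0,-9.5,0,0,0],[0,2,2.5,-9.5,0,0,0],[0,3.4,4,-9.5,0,0,0],[0,3.4,4,-9.5,0,0,0]]]'
python3 - <<'E'
from h import *
o=status.get_obs(); print(o['eef_pos'],jig(o['eef_pos']))
c=snap('wrist'); cv2.imwrite('pics/w5.png',c['frame'])
E
```

```text
time_s: 21.4
eef_pos: [0.4994, 0.1967, 0.172]
eef_rot: [-0.001, -0.091, 0.996, -0.0]
wrist_force: [-0.6, -0.7, 0.7]
opening: 0.503
grasp_force: 0.0
[0.49944921 0.19674136 0.17202379] [-0.09736897  0.04089009]
```

View pics/w5.png

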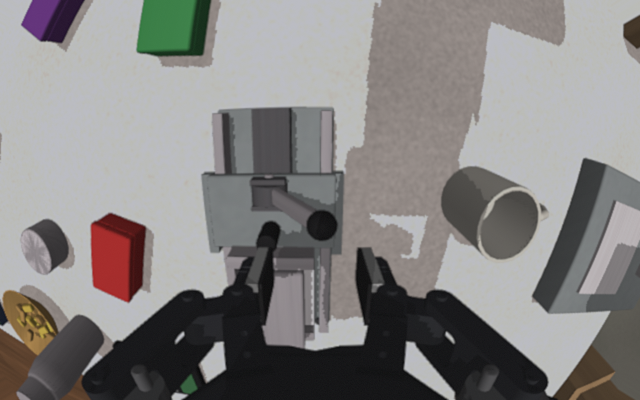

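The ball is at (321,224), the tin is against the fence, and the lever is clear to straddle. I'll shift 5 mm back, descend and swing it right.

```bash
python3 -m handwheel '[[[0,0.5,0,3,0,0,0],[0,0.5,0,6.1,0,0,0],[0,0.5,0,6.1,0,0,0],[0,0.5,-1.5,6.1,0,0,0],[0,0.5,-2.5,6.1,0,0,0],[0,0.5,-3.5,6.1,0,0,0],[0,0.5,-4.5,6.1,0,0,0],[0,0.5,-5.5,6.1,0,0,0],[0,0.5,-6.5,6.1,0,0,0],[0,0.5,-7.5,6.1,0,0,0]]]'
python3 -m handwheel '[[[0,0,-0.5,0,0,0,0],[0,0,-0.9,0,0,0,0],[0,0,-1.3,0,0,0,0],[0,0,-1.5,0,0,0,0],[0,0,-1.5,0,0,0,0]]]'
```

```text
time_s: 22.7
eef_pos: [0.5094, 0.1207, 0.1115]
eef_rot: [-0.0, -0.09, 0.996, 0.0]
wrist_force: [-0.2, 1.7, -0.9]
opening: 0.495
grasp_force: 0.6
time_s: 23.32
eef_pos: [0.5121, 0.1074, 0.1117]
eef_rot: [-0.0, -0.09, 0.996, 0.001]
wrist_force: [-0.5, 5.0, -0.5]
opening: 0.501
grasp_force: 1.9
```

```bash
python3 -m handwheel '[[[0,0,-0.25,0,0,0,0],[0,0,-0.25,0,0,0,0]]]'
python3 -m handwheel '[[[0,0,-0.15,0,0,0,0],[0,0,-0.15,0,0,0,0]]]'
```

```text
time_s: 23.58
eef_pos: [0.5121, 0.1068, 0.1115]
eef_rot: [-0.0, -0.09, 0.996, 0.002]
wrist_force: [-0.4, 13.0, 0.4]
opening: 0.498
grasp_force: 5.2
time_s: 23.82
eef_pos: [0.5122, 0.1064, 0.1114]
eef_rot: [-0.0, -0.09, 0.996, 0.003]
wrist_force: [-0.5, 16.7, -0.6]
opening: 0.498
grasp_force: 7.1
```

At the stop. Back off, rise, retreat and look.

```bash
python3 -m handwheel '[[[0,0,0.9,0,0,0,0],[0,0,0.9,0,0,0,0],[0,0,0.9,-5,0,0,0],[0,0,0.9,-10,0,0,0],[0,4,-5,-12,0,0,0],[0,7,-11,-12,0,0,0],[0,7,-17,-12,0,0,0],[0,7,-17,-12,0,0,0]]]'
python3 - <<'E'
from h import *
c=snap('top'); f=c['frame'][125:235,230:410]; cv2.imwrite('pics/end.png',cv2.resize(f,None,fx=4.4,fy=4.4,interpolation=cv2.INTER_CUBIC))
W=cloud(c); w=W[120:180,235:300].reshape(-1,3); t=w[(abs(w[:,2]-.084)<.004)]; t=t[[jig(p)[0]>-.045 for p in t]]
r=cv2.minAreaRect((t[:,:2]*1000).astype(np.float32)); print(r,jig(np.array(r[0])/1000),status.get_obs()['wrist_force'])
E
```

```text
time_s: 24.82
eef_pos: [0.4748, -0.0813, 0.2324]
eef_rot: [0.0, -0.088, 0.996, -0.001]
wrist_force: [0.1, 0.4, 0.7]
opening: 0.504
grasp_force: 0.0
((609.4973754882812, 174.94967651367188), (103.36040496826172, 76.78194427490234), 10.169730186462402) [ 0.00693744 -0.00040939] [ 1.08599504 -0.69779352  0.55034808]
```

View pics/end.png

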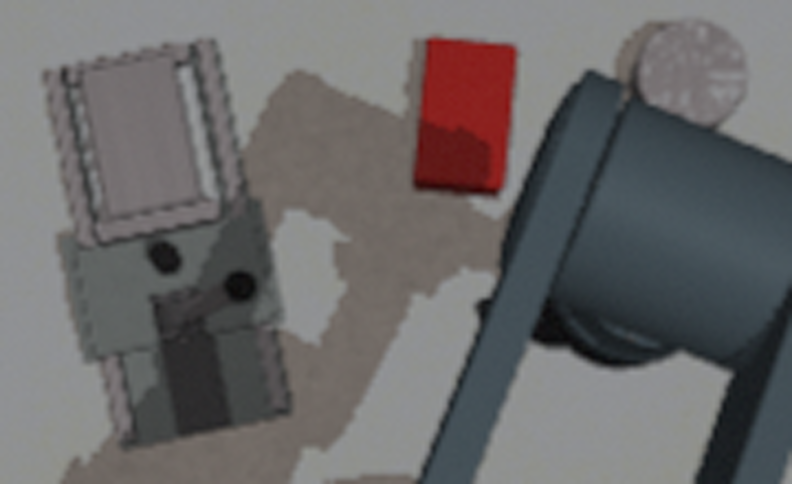

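```bash
python3 - <<'E'
from h import *
c=load('top'); w=cloud(c)[120:180,235:300].reshape(-1,3); t=np.array([[*jig(p),p[2]] for p in w if abs(p[2]-.084)<.004])
t=t[(t[:,0]>-.03)&(t[:,0]<.055)]; print(len(t),t.min(0),t.max(0),t.mean(0))
E
```

```text
607 [-0.02994581 -0.03028775  0.08000952] [0.05496008 0.02939703 0.08793715] [ 0.012423   -0.00069378  0.08396062]
```

The tin is centred to within 1 mm, flat at a height of 84 mm, clamped and locked.

```bash
python3 -c "from bench import ctrl; print(ctrl.hand_in())"
```

```text
the job is handed in; nothing more can be done
None
```

The long tin is centred on the platform to within 1 mm and held snugly between fence and end stop, the lever is locked, nothing else was touched, and the job was handed in with the gripper clear at about 25 s.

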